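Seat a keyed lap on the lapping machine's spindle

ROBOT

A 7-joint arm with a two-finger parallel gripper is mounted at the origin on the work surface. World frame = base frame: x ahead of the robot, y to its left, z up, the work surface at z = 0. Lengths are in m, angles in rad, forces in N, time in s.
With the tool pointing down it reaches from about 0.425 to 0.875 m from the base axis. Payload 8.4 kg.
Tool frame: the origin (TCP) lies midway between the tips of the shut fingers; the grasp point (between the pads) lies behind it (arm.grip_point_offset is the z of the grasp point in the tool frame, in m); z points along the fingers, y is the direction in which the jaws open and shut (so a half turn about z gives the same grasp; the last joint's range is limited). The gripper opens to 85 mm and grips with 20 to 120 N. Pads are 22 mm wide; open, the fingers measure 114 mm over their backs; the gripper's body (76 mm by 85 mm) begins 54 mm behind the grasp point. The pads swing forward as they close: fully open they stand 13 mm farther back than shut.
Start: joints at [-1.329, 0.333, 0.04, 1.465, -0.013, 1.343, -0.059], TCP at [0.217, 0.613, 0.205] pointing down, gripper open.
Joint ranges: [-2.58, 2.58], [-0.38, 2.09], [-1.3, 1.39], [0.25, 2.4], [-1.5, 4.64], [0.08, 2.09], [-2.65, 2.65]. Speed limits (rad/s): [2.22, 2.22, 2.79, 2.79, 3.14, 3.14, 3.14].

INTERFACE

Orientations are given as a unit quaternion [w, x, y, z].
In Python, from workcell import readout, cams, order, arm gives the robot as it stands.
- The arm moves only by the tool arm_command, never from a script. Its argument "deltas" is a list of rows, each a list of 7 numbers: the shift along the tool's x, y, z in mm, then the turn, a rotation vector about the tool's x, y, z in rad, then the finger opening in mm, from 0 to 85.4. A call has 1 to 10 rows; each row is the pose to reach, as a shift and turn from the pose measured when the call began, along the tool's axes at that moment; what a row does not reach only later rows make up. A row lasts 1/8 s, in which the tool goes at most 62.5 mm and 10.7 degrees, less where a joint would pass 70% of its speed; a pose out of reach is approached as far as the arm can. A call with a gripper value outside its range is refused whole. The fingers move at their own pace and stop on an object; "squeeze" is the grip in N (left out, the last holds). Time passes only in rows, so rows that repeat a pose let the fingers close. It gives the time, the measured TCP pose, the force and the opening at its end, in the units of the state.
- readout.get_obs(): the state, without advancing time (a new reading comes with each control period).
- cams.capture(name): name is "scene" or "top" or "wrist"; returns a dict with "pixels" (480x640x3 uint8, red, green, blue), "mtx" (3x3 intrinsics, pixels), "k1" (the pictures are not rectified: a ray, as slopes to the right and down, at radius r is drawn at 1 + k1 r^2 times it, then the intrinsics apply), "R" (3x3) and "t" (3): a world point X has camera coordinates R X + t; the wrist camera has in their place "mount" (4x4, takes a point from camera to tool coordinates, whose origin is the TCP and whose axes are the flange's). Camera axes: x right, y down, z forward; pixel columns grow to the right and rows downward; lengths in m; the calibration is good to about 2 mm. A picture is of the moment at which its call begins: read the wrist's pose just before it. There is no depth.
- order.finish_job(): hands the job in, once; it reports no verdict.
The state is a dict: "clock": time; "joints": joint angles; "qvel": joint speeds; "joint_efforts": joint torques, N m; "tcp_pos": TCP position; "tool_rot": TCP orientation; "force": force on the tool from outside, world axes, zero at the start; "wrist_torque": the same for the moment, N m; "finger_gap": finger opening in m.
Only numpy, scipy, OpenCV 4.12 (cv2) and the standard library are available. Lean on these libraries where they do the work, as an engineer would, in place of code of your own. Each camera call takes 0.05 s, during which the arm holds its last target.

TASK

Take the polishing lap from the wooden tray and fit it on the upright spindle of the lapping machine: set it over the shaft, turn it until the key in its bore drops into the keyway, and bring it down until it lies fully home, flat on the flange, then let go. Feel for the keyway with a light hand, neither forcing nor dropping the lap, and leave the other things where they are.

Things in the scene. Friction and masses are not known exactly. Their poses are not given: they have to be found in the camera images.
- lap: The lap: bare aluminium disc 130 mm across, 8 mm thick, with a round boss 44 mm across on its middle, up to 42 mm above the underside; 0.3 to 0.5 kg. A bore of 29.8 mm runs right through. It lies disc down in the tray. Origin: centre of the underside; z up along the bore; the key is on its -x side.
- boss (a point): Point on the lap's axis 32 mm above its underside, 10 mm below the boss's top: take the round boss here, from above, at any angle about z. The stud will stand up to 10 mm out of the boss when the lap is home. Axes as the lap's.
- key (a point): Middle of the lower end of the lap's key: a straight steel key 6 mm wide, standing 4.7 mm inward from the bore's wall at the lap's -x side. It runs from here, 8 mm above the underside and 12.5 mm off the axis, up to the boss's top; the lowest 8 mm of the bore are plain. Axes as the lap's.
- lapper: The lapping machine, fixed: grey housing 260 x 250 mm (x, y) and 102 mm high with a round black splash pan on top, 216 mm across, rim 136 mm above the bench; the spindle stands in its middle. Origin: centre of the underside; -x is the machine's front (dial and switch).
- seat (a point): Centre of the upper face of the spindle's flange (60 mm across), 124 mm above the bench, where the lap's underside must lie. z up along the spindle, -x to the machine's front. A shaft 28 mm across and 20 mm high stands on it, with a keyway 8 mm wide, 4.8 mm deep down one whole side, open at the top. The key enters it within about 0.08 rad.
- shaft_top (a point): Centre of the shaft's top, 20 mm above the flange; axes as seat. The spindle turns, so the keyway's direction is not measured: it faces the machine's front (-x), up to 50 degrees to either side. With the key elsewhere the lap stops 12 mm above the flange, its key on the shaft's top, the lowest 8 mm of its bore round the shaft; it can be turned there.
- stud_tip (a point): Tip of the threaded stud, 12 mm across, that rises from the shaft's top to 52 mm above the flange; axes as seat. The spindle resists turning with 0.12 N m: a lap pressed down with more than about 15 N drags it round and never finds the keyway; with the key in, the spindle turns with the lap.
- tray: Fixed open wooden tray 200 x 280 mm (x, y), walls 6 mm thick and 22 mm high, floor 6 mm above the bench. Origin: centre of its underside. The lap lies in its +y half, the nut and the spanner in its -y half.
- nut: Bystander: knurled steel clamp nut 36 mm across, 14 mm high, in the tray. Origin: centre of its underside.
- spanner: Bystander: steel spanner 150 mm long, flat in the tray.
- mug: Bystander: brown mug 88 mm across, 85 mm high, with files standing in it up to 140 mm, at the back of the bench. Origin: centre of its underside.
- jar: Bystander: amber glass jar 64 mm across, 75 mm high, at the back of the bench. Origin: centre of its underside.
- block: Bystander: steel block on a wooden foot, 110 x 90 x 52 mm, on the right of the bench. Origin: centre of its underside.
- mandrel: Bystander: tapered steel ring stick with a wooden handle, 320 mm long, lying on the left of the bench.
- brush: Bystander: bench brush lying on the right of the bench.
- bowl: Bystander: steel bowl 100 mm across, 40 mm high, on the left of the bench. Origin: centre of its underside.
Things that resemble listed ones, but are neither listed nor needed, are in the scene too. What is shaped like the lap but pink or purple is not meant.

How it is judged:
On the way:
1. the lap is carried to the spindle, its bore over the shaft and clear of the flange (horizontal distance between lap and seat below 0.01 m and z of lap in the frame of seat above 0.008 m), for 0.1 s.
At the end, for the whole second after the job is handed in: The lap lies at rest on the flange: underside within 2 mm of the flange's face, centred on the spindle within 3 mm, level within 0.04 rad, its key therefore in the keyway (horizontal distance between lap and seat below 0.003 m and z of lap in the frame of seat between -0.003 and 0.002 m and angle between lap's own z axis and vertical below 0.04 rad and linear speed of lap below 0.02 m/s and angular speed of lap below 0.1 rad/s); the robot touches nothing.
It fails at once if the lap is pressed on the machine with more than 40 N while it is still 6 mm or more above the flange (contact force between lap and lapper above 40 N and z of lap in the frame of seat above 0.006 m).
It fails at once if the lap is slammed or forced on the machine with more than 90 N (contact force between lap and lapper above 90 N).
It fails at once if a bystander is moved by more than 30 mm (distance of any of nut, spanner, mug, jar, block, mandrel, brush, bowl from where it was at the start of the episode above 0.03 m).
It also fails if it takes over 54 s, if anything falls off the work surface, if the arm or the gripper's body presses on something with over 40 N, if the wrist force passes 120 N, or if a joint passes its speed limit or range.

## Working session

There is one attempt and no reset: what is moved stays moved. The work goes in short steps, Python scripts to look and compute and a tool call to move; the robot and the scene stay as the last step left them, time stands still between calls to the robot, and variables do not carry over. Pictures are saved under pics/ and viewed, and the job is handed in when it is done.

Besides the shell and the picture viewer there is one more tool, called after ">>>" as a command line: name --pt "numbers of a row" for each row, then --argument value for the rest. arm_command: Moves the arm, as the interface text tells. Its arguments: {"type":"object","properties":{"deltas":{"type":"array","items":{"type":"array","items":{"type":"number"}}},"squeeze":{"type":"number"}},"required":["deltas"]}

```bash
ls; mkdir -p pics
cat > h.py <<'E'
import numpy as np, cv2
from workcell import readout, cams, order, arm
def save(im,name): cv2.imwrite('pics/'+name, im[:,:,::-1])
def ray(c,uv,Rw=None,tw=None):
    # returns origin,dir in world for fixed cams
    K=c['mtx'];k=c['k1']
    d=np.array([(uv[0]-K[0,2])/K[0,0],(uv[1]-K[1,2])/K[1,1]])
    p=d.copy()
    for _ in range(30): p=d/(1+k*(p@p))
    v=np.array([p[0],p[1],1.])
    if 'R' in c: R=c['R'].T; o=-R@c['t']
    else: R=c['Rw'];o=c['ow']
    return o,R@v
def onz(c,uv,z):
    o,v=ray(c,uv); return o+v*(z-o[2])/v[2]
def proj(c,X):
    if 'R' in c: x=c['R']@X+c['t']
    else: x=c['Rw'].T@(X-c['ow'])
    a=x[:2]/x[2]; a=a*(1+c['k1']*(a@a)); return a*[c['mtx'][0,0],c['mtx'][1,1]]+c['mtx'][:2,2]
def q2R(q):
    from scipy.spatial.transform import Rotation as Ro
    return Ro.from_quat([q[1],q[2],q[3],q[0]]).as_matrix()
def wrist():
    s=readout.get_obs(); c=cams.capture('wrist'); R=q2R(s['tool_rot']); M=np.array(c['mount'])
    c['Rw']=R@M[:3,:3]; c['ow']=R@M[:3,3]+np.array(s['tcp_pos']); c['s']=s; return c
E
python3 - <<'E'
from h import *
np.set_printoptions(precision=4,suppress=True)
print(readout.get_obs()); print(arm.grip_point_offset)
for n in ['scene','top']:
    c=cams.capture(n); save(c['pixels'],n+'0.png'); print(n,c['mtx'],c['k1'],c['R'],c['t'])
    np.savez(n+'0.npz',**c)
c=wrist(); save(c['pixels'],'wrist0.png'); print(c['mount'])
print(q2R(readout.get_obs()['tool_rot']))
E
```

```text
pics
{'clock': 0.0, 'joints': array([-1.3292,  0.3339,  0.0399,  1.4663, -0.0134,  1.3433, -0.0585]), 'qvel': array([ 0.0016, -0.0001,  0.001 ,  0.0004,  0.0006, -0.0001, -0.001 ]), 'joint_efforts': array([  0.    , -65.8551,   1.3656, -40.5571,   0.0167,   0.0125,
        -0.    ]), 'tcp_pos': array([0.2171, 0.6121, 0.2038]), 'tool_rot': array([-0.0001,  0.1696,  0.9855, -0.0008]), 'force': array([0.8665, 0.644 , 1.3745]), 'wrist_torque': array([-0.0481,  0.0437,  0.0485]), 'finger_gap': 0.08515645755241301}
-0.0187
scene [[441.5915   0.     318.4075]
 [  0.     441.5915 235.4257]
 [  0.       0.       1.    ]] -0.0041069930585525315 [[-0.2294  0.9732 -0.0158]
 [ 0.7775  0.1735 -0.6044]
 [-0.5855 -0.1509 -0.7965]] [ 0.0966 -0.3369  1.5395]
top [[560.0363   0.     313.0929]
 [  0.     560.0363 245.4971]
 [  0.       0.       1.    ]] 0.04866759204538923 [[-0.0164 -0.9996 -0.0214]
 [-0.9891  0.0194 -0.1457]
 [ 0.1461  0.0188 -0.9891]] [0.0397 0.5424 1.4596]
[[ 0.0003 -0.957  -0.2902  0.0744]
 [ 1.      0.0006 -0.0009 -0.0006]
 [ 0.001  -0.2902  0.957  -0.1686]
 [ 0.      0.      0.      1.    ]]
[[-0.9425  0.3342 -0.0003]
 [ 0.3342  0.9425 -0.0012]
 [-0.0001 -0.0012 -1.    ]]
```

View pics/scene0.png

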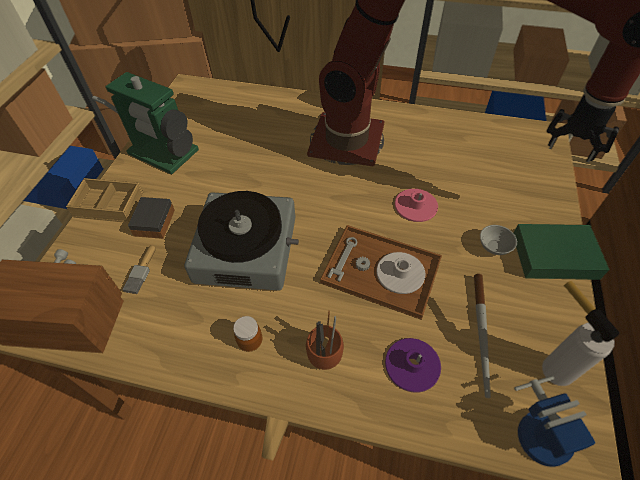

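View pics/top0.png

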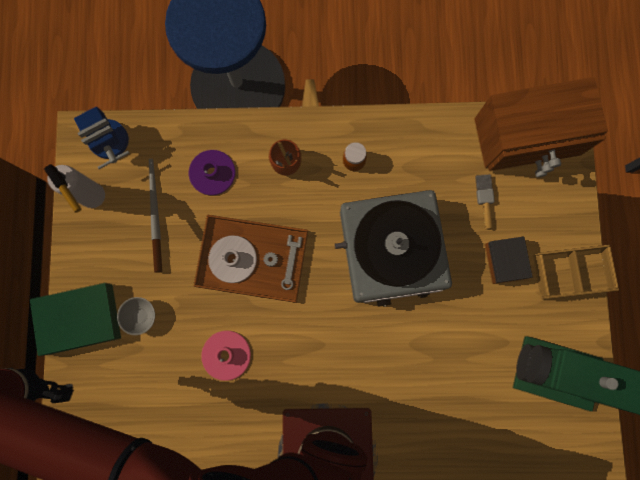

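View pics/wrist0.png

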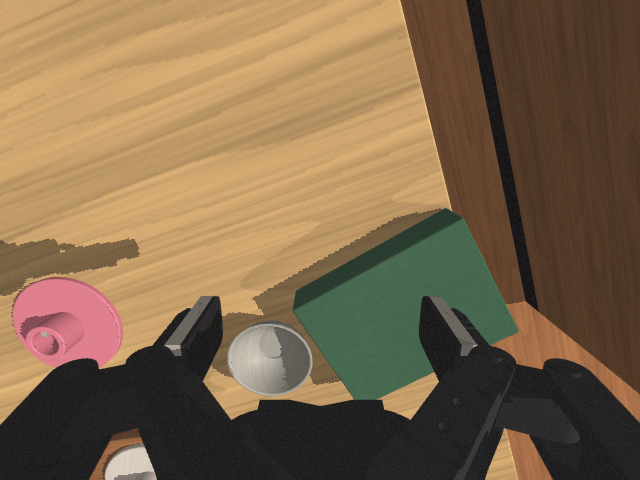

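The scene: possible laps are bare aluminium in the tray (top 232,260), pink (top 227,356) and purple (top 213,172). By the description it is the aluminium one in the tray. I'll check crops of it and of the spindle.

Run:
```python
from h import *
t=dict(np.load('top0.npz')); s=dict(np.load('scene0.npz'))
im=t['pixels']; a=cv2.resize(im[205:305,190:315],None,fx=4,fy=4,interpolation=cv2.INTER_CUBIC)
b=cv2.resize(im[185:305,335:460],None,fx=4,fy=4,interpolation=cv2.INTER_CUBIC)
b=b[:400]; save(np.hstack([a[:400,:],b])[:, :800] if 0 else cv2.resize(np.hstack([a,b]),(800,320)),'crop_top.png')
im=s['pixels']; a=cv2.resize(im[180:300,180:310],None,fx=3,fy=3,interpolation=cv2.INTER_CUBIC);b=cv2.resize(im[220:340,310:440],None,fx=3,fy=3,interpolation=cv2.INTER_CUBIC)
save(np.hstack([a,b]),'crop_scene.png')
for im,c,box in [(t['pixels'],t,(200,220,300,300)),(s['pixels'],s,(350,240,440,310))]:
    hsv=cv2.cvtColor(im,cv2.COLOR_RGB2HSV); m=((hsv[...,1]<60)&(hsv[...,2]>110)).astype(np.uint8)
    mm=np.zeros_like(m); mm[box[1]:box[3],box[0]:box[2]]=m[box[1]:box[3],box[0]:box[2]]
    cs,_=cv2.findContours(mm,cv2.RETR_EXTERNAL,cv2.CHAIN_APPROX_NONE)
    cc=max(cs,key=cv2.contourArea); e=cv2.fitEllipse(cc); print(e, cv2.contourArea(cc)); P=onz(c,e[0],.014); print(P)
    pts=np.array([onz(c,p[0],.012) for p in cc])[:,:2].astype(np.float32); print(cv2.minEnclosingCircle(pts))
```

```text
((232.2021942138672, 258.7099914550781), (45.23145294189453, 46.32420349121094), 45.769691467285156) 1643.5
[0.51487131 0.25118049 0.014     ]
((0.515363335609436, 0.2513743042945862), 0.06417558342218399)
((400.7038879394531, 272.3029479980469), (39.07780075073242, 47.98231506347656), 108.5697021484375) 1470.5
[0.51596783 0.25025413 0.014     ]
((0.5130300521850586, 0.25051939487457275), 0.06575463712215424)
```

View pics/crop_top.png

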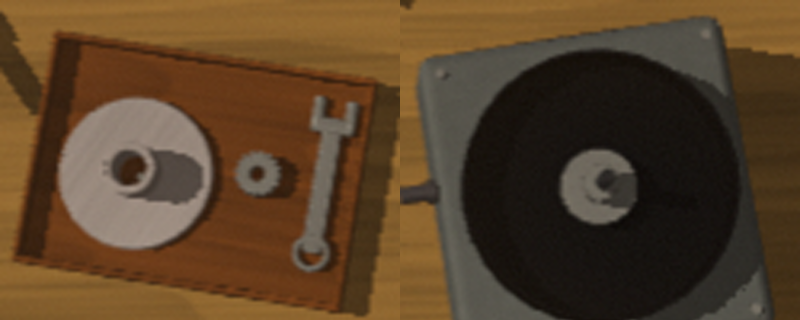

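View pics/crop_scene.png

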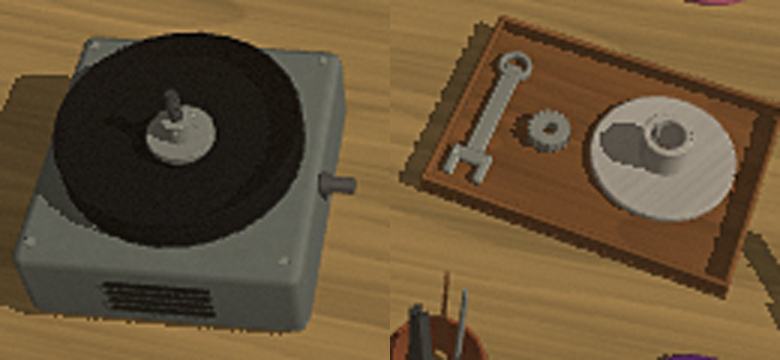

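The crop confirms it: a bare aluminium disc with a boss, about 65 mm in radius, centred near (0.515, 0.251) from both views. Moving to look at it closely.

>>> arm_command --pt "-30 -18 0 0 0 0 85" --pt "-75 -45 5 0 0 0 85" --pt "-125 -75 10 0 0 0 85" --pt "-175 -105 20 0 0 0 85" --pt "-225 -135 30 0 0 0 85" --pt "-275 -165 40 0 0 0 85" --pt "-325 -195 50 0 0 0 85" --pt "-370 -222 62 0 0 0 85" --pt "-401 -241 74 0 0 0 85" --pt "-401 -241 74 0 0 0 85"

```text
clock: 1.4
tcp_pos: [0.5157, 0.2472, 0.1292]
tool_rot: [-0.0, 0.172, 0.985, -0.002]
force: [0.2, -0.2, 0.1]
finger_gap: 0.0849
```

>>> arm_command --pt "0 0 0 0 0 0 85" --pt "0 0 0 0 0 0 85"

```text
clock: 1.65
tcp_pos: [0.5152, 0.2481, 0.1293]
tool_rot: [-0.0, 0.172, 0.985, -0.002]
force: [0.1, -0.3, 0.1]
finger_gap: 0.0849
```

Run:
```python
from h import *
np.set_printoptions(precision=4,suppress=True)
c=wrist(); save(c['pixels'],'wrist1.png'); s=c['s']; print(s['clock'],s['tcp_pos'],s['joints'],s['force']); print(c['Rw'],c['ow'],c['mtx'],c['k1'])
np.savez('wrist1.npz',**{k:v for k,v in c.items() if k!='s'})
```

```text
1.65 [0.5152 0.2481 0.1293] [-0.7969  0.2322  0.3116  1.7675 -0.0748  1.1566  0.763 ] [ 0.0788 -0.2811  0.0569]
[[ 0.3378  0.9012  0.2714]
 [ 0.9412 -0.3221 -0.1021]
 [-0.0046  0.29   -0.957 ]] [0.4452 0.2732 0.2979] [[337.7585   0.     320.4664]
 [  0.     337.7585 237.4466]
 [  0.       0.       1.    ]] 0.0006149771215566098
```

View pics/wrist1.png

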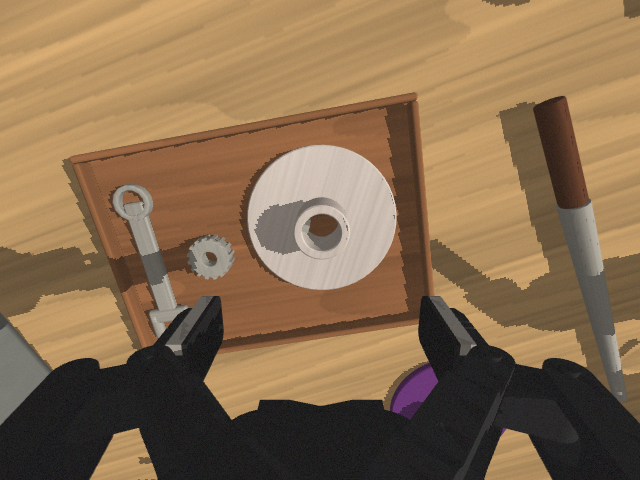

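Run:
```python
from h import *
np.set_printoptions(precision=4,suppress=True)
c=dict(np.load('wrist1.npz')); im=c['pixels']
a=cv2.resize(im[185:275,280:365],None,fx=7,fy=6.6667*1.05,interpolation=cv2.INTER_CUBIC); 
a=cv2.resize(im[185:270,280:365],None,fx=7,fy=7,interpolation=cv2.INTER_CUBIC); save(a,'crop_w1.png')
# rectify boss top plane z=.048: 0.25mm/px, x->right... centre at guess
g=np.arange(-30,30,.15)/1000; C=np.array([.515,.249,.048])
for z,n in [(.048,'a')]:
    mp=np.array([[proj(c,np.array([C[0]+x,C[1]+y,z])) for y in g[::-1]] for x in g[::-1]],np.float32)
    save(cv2.remap(im,mp[...,0],mp[...,1],cv2.INTER_CUBIC),f'rect1{n}.png')
hsv=cv2.cvtColor(im,cv2.COLOR_RGB2HSV); m=((hsv[...,1]<60)&(hsv[...,2]>50)).astype(np.uint8); m[:140]=0;m[295:]=0;m[:,:243]=0;m[:,400:]=0
cs,_=cv2.findContours(m,cv2.RETR_EXTERNAL,cv2.CHAIN_APPROX_NONE); cc=max(cs,key=cv2.contourArea)
pts=np.array([onz(c,p[0],.013) for p in cc])[:,:2].astype(np.float32); print(cv2.minEnclosingCircle(pts), cv2.fitEllipse(pts))
```

```text
((0.5126066207885742, 0.24830007553100586), 0.06480339169502258) ((0.512595534324646, 0.24834990501403809), (0.12843097746372223, 0.1284974217414856), 137.9972686767578)
```

View pics/crop_w1.png

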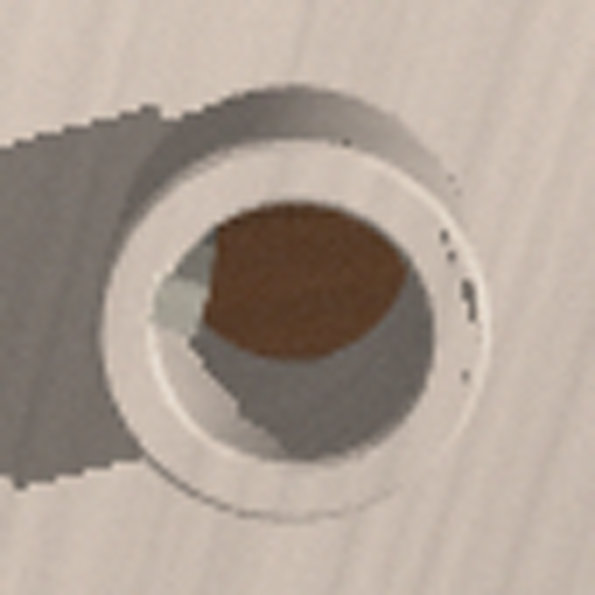

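View pics/rect1a.png

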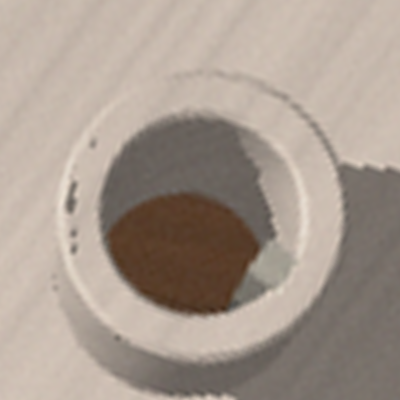

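The key top shows as a greenish square at wrist (306,229), about 12.8 mm from the bore centre. That puts the key's world direction near -125°. Next I measure it precisely and locate the spindle roughly from both fixed cameras.

Run:
```python
from h import *
np.set_printoptions(precision=4,suppress=True)
t=dict(np.load('top0.npz')); s=dict(np.load('scene0.npz')); c=dict(np.load('wrist1.npz'))
for cc,box,n in [(t,(380,228,415,262),'t'),(s,(222,212,256,242),'s')]:
    im=cc['pixels']; g=cv2.cvtColor(im,cv2.COLOR_RGB2GRAY); m=np.zeros_like(g); x0,y0,x1,y1=box
    m[y0:y1,x0:x1]=(g[y0:y1,x0:x1]>55)*255
    cs,_=cv2.findContours(m,cv2.RETR_EXTERNAL,cv2.CHAIN_APPROX_NONE); k=max(cs,key=cv2.contourArea); k=cv2.convexHull(k)
    P=np.array([onz(cc,p[0],.124) for p in k])[:,:2].astype(np.float32); print(n,cv2.minEnclosingCircle(P), cv2.boundingRect(k))
# machine yaw: pan circle in top at rim .136
im=c['pixels']; hsv=cv2.cvtColor(im,cv2.COLOR_RGB2HSV)
print(im[228,306],im[212,345],im[230,322],im[235,350],im[220,308])
sub=im[205:255,295:350].astype(int); key=((sub[...,1]-sub[...,0]>=2)).astype(np.uint8)
n,l,st,ce=cv2.connectedComponentsWithStats(key); 
for i in range(1,n):
    if st[i,4]>8:
        u=ce[i]+[295,205]; P=onz(c,u,.048); d=P[:2]-[.5128,.2486]; print(st[i],u,P,np.hypot(*d),np.degrees(np.arctan2(d[1],d[0])))
R=q2R(readout.get_obs()['tool_rot'])
for n,C in [('pink',0)]: pass
print(R)
```

```text
t ((0.5330949425697327, -0.18193428218364716), 0.03031577356159687) (385, 232, 24, 23)
s ((0.5286917686462402, -0.18697144091129303), 0.03842034935951233) (229, 212, 23, 23)
[163 158 147] [177 164 155] [85 59 40] [197 183 171] [117 113 105]
[[-0.9412  0.3379 -0.0012]
 [ 0.3379  0.9412 -0.003 ]
 [ 0.0001 -0.0033 -1.    ]]
```

>>> arm_command --pt "-8 -20 -25 0 0 0 85" --pt "-22 -55 -60 0 0 0 85" --pt "-42 -103 -90 0 0 0 85" --pt "-63 -153 -101 0 0 0 85" --pt "-83 -205 -101 0 0 0 85" --pt "-103 -255 -101 0 0 0 85" --pt "-124 -305 -101 0 0 0 85" --pt "-143 -352 -101 0 0 0 85" --pt "-162 -399 -101 0 0 0 85" --pt "-162 -399 -101 0 0 0 85"

```text
clock: 2.95
tcp_pos: [0.5323, -0.1858, 0.2322]
tool_rot: [0.0, 0.174, 0.985, -0.002]
force: [0.9, 0.7, -0.7]
finger_gap: 0.0853
```

>>> arm_command --pt "0 0 0 0 0 0 85" --pt "0 0 0 0 0 0 85"

```text
clock: 3.2
tcp_pos: [0.5326, -0.1844, 0.2323]
tool_rot: [0.0, 0.173, 0.985, -0.002]
force: [0.0, -0.1, -1.5]
finger_gap: 0.0849
```

Run:
```python
from h import *
np.set_printoptions(precision=4,suppress=True)
c=wrist(); save(c['pixels'],'wrist2.png'); s=c['s']; print(s['clock'],s['tcp_pos'],s['joints'],s['force']); print(q2R(s['tool_rot']),c['ow'])
np.savez('wrist2.npz',**{k:v for k,v in c.items() if k!='s'})
im=c['pixels'];u=proj(c,np.array([.533,-.182,.144])).astype(int); print(u)
save(cv2.resize(im[u[1]-50:u[1]+50,u[0]-60:u[0]+60],None,fx=6,fy=6,interpolation=cv2.INTER_CUBIC),'crop_w2.png')
```

```text
3.2 [ 0.5326 -0.1844  0.2323] [-0.3355  0.1542  0.6634  1.6674 -0.0928  1.3523  1.5647] [ 0.0381 -0.0904 -1.5271]
[[-0.94    0.3412 -0.0005]
 [ 0.3412  0.94   -0.0042]
 [-0.001  -0.0041 -1.    ]] [ 0.4626 -0.1589  0.4008]
[325 232]
```

View pics/wrist2.png

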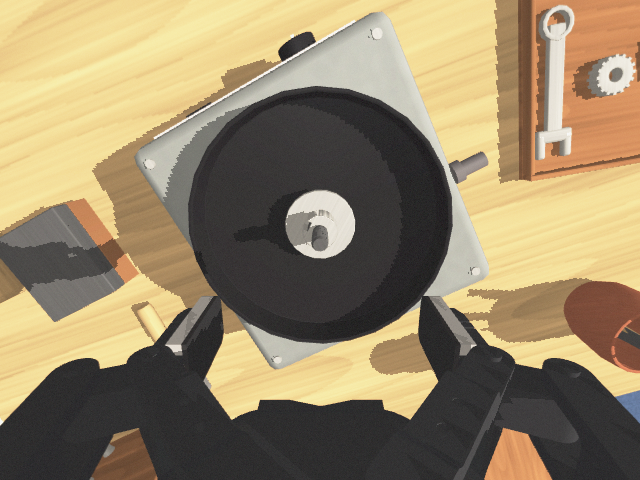

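View pics/crop_w2.png

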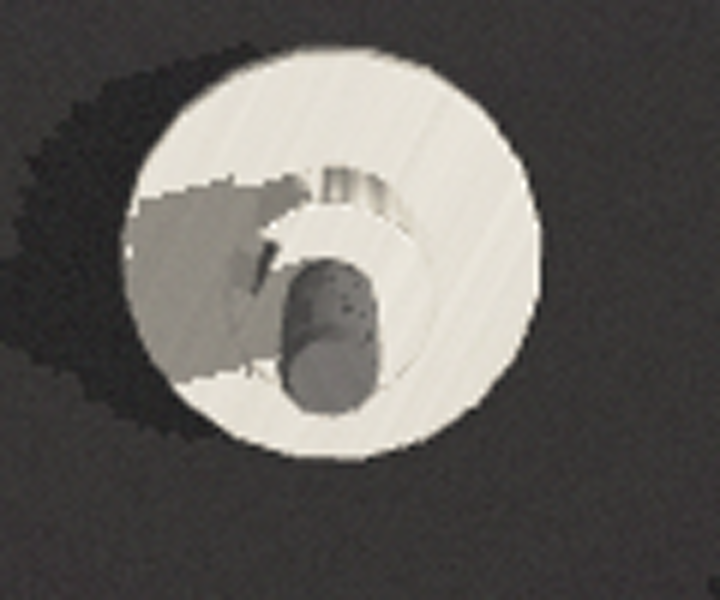

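```bash
cat >> h.py <<'E'
def rect(c,C,z,half=.03,st=.15e-3):
    g=np.arange(-half,half,st)
    mp=np.array([[proj(c,np.array([C[0]+x,C[1]+y,z])) for y in g[::-1]] for x in g[::-1]],np.float32)
    return cv2.remap(c['pixels'],mp[...,0],mp[...,1],cv2.INTER_CUBIC)
E
python3 - <<'E'
from h import *
np.set_printoptions(precision=4,suppress=True)
c=dict(np.load('wrist2.npz')); im=c['pixels']
g=cv2.cvtColor(im,cv2.COLOR_RGB2GRAY); u=(325,232)
m=np.zeros_like(g); m[180:280,275:375]=(g[180:280,275:375]>90)*255; cs,_=cv2.findContours(m,cv2.RETR_EXTERNAL,cv2.CHAIN_APPROX_NONE); k=max(cs,key=cv2.contourArea)
P=np.array([onz(c,p[0],.124) for p in cv2.convexHull(k)])[:,:2].astype(np.float32); print(cv2.minEnclosingCircle(P), cv2.fitEllipse(P))
C=np.array(cv2.fitEllipse(P)[0]); 
a=rect(c,C,.144,.02,.1e-3); b=rect(c,C,.124,.035,.175e-3)
gam=lambda x:(255*np.clip((x/255.),0,1)**0.5).astype(np.uint8)
from numpy import hstack
clip=lambda x:np.clip((x.astype(float)-60)*1.6,0,255).astype(np.uint8)
a=clip(a);b=clip(b)
cv2.circle(a,(200,200),140,(255,0,0),1); cv2.circle(b,(200,200),int(.03/.175e-3),(255,0,0),1)
save(hstack([a,b]),'rect2.png')
# stud tip
E
```

```text
((0.5307148098945618, -0.18542209267616272), 0.03025542013347149) ((0.5306665897369385, -0.18554390966892242), (0.059266988188028336, 0.060271069407463074), 65.60238647460938)Traceback (most recent call last):
  File "<stdin>", line 14, in <module>
    return _nx.concatenate(arrs, 1, dtype=dtype, casting=casting)
           ~~~~~~~~~~~~~~~^^^^^^^^^^^^^^^^^^^^^^^^^^^^^^^^^^^^^^^
ValueError: all the input array dimensions except for the concatenation axis must match exactly, but along dimension 0, the array at index 0 has size 400 and the array at index 1 has size 401
```

Run:
```python
from h import *
c=dict(np.load('wrist2.npz')); C=[.5307,-.1855]
a=rect(c,C,.144,.02,.1e-3)[:400,:400]; b=rect(c,C,.124,.035,.175e-3)[:400,:400]
clip=lambda x:np.clip((x.astype(float)-60)*1.4,0,255).astype(np.uint8)
a=clip(a);b=clip(b)
cv2.circle(a,(200,200),140,(255,0,0),1); cv2.circle(b,(200,200),int(.03/.175e-3),(255,0,0),1)
save(np.hstack([a,b]),'rect2.png')
```

```text
(no output)
```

View pics/rect2.png

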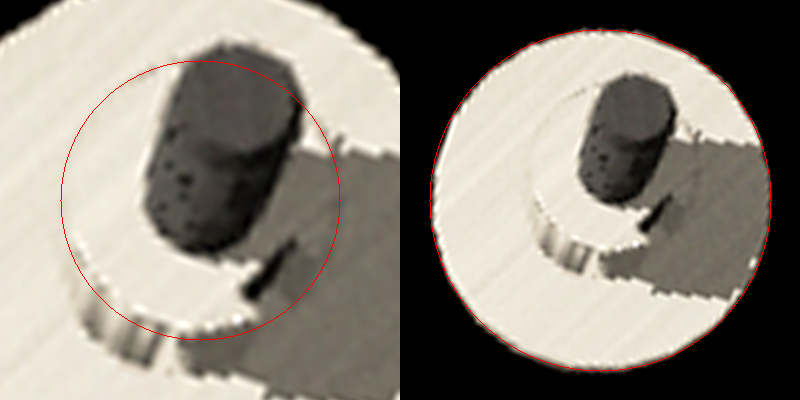

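The keyway floor shows as a dark strip at wrist2 crop (265,270). It is 7.6 mm long at radius about 9.8 mm, which fits the 8 mm width and 9.2 mm floor radius, and it faces about -136° in the world. That is roughly 38° from the machine's front, inside the ±50°. Next I refine the key angle.

Run:
```python
from h import *
c=dict(np.load('wrist1.npz')); C=[.5128,.2486]
a=rect(c,C,.048,.02,.1e-3)[:400,:400]; a=cv2.resize(a,None,fx=1.5,fy=1.5)
cv2.circle(a,(300,300),int(149*1.5),(255,0,0),1);cv2.circle(a,(300,300),int(102*1.5),(0,255,0),1)
for d in (-120,-125,-130):
    t=np.radians(d); cv2.line(a,(300,300),(int(300-330*np.sin(t)),int(300-330*np.cos(t))),(0,0,255),1)
save(a,'rect1b.png')
```

```text
(no output)
```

View pics/rect1b.png

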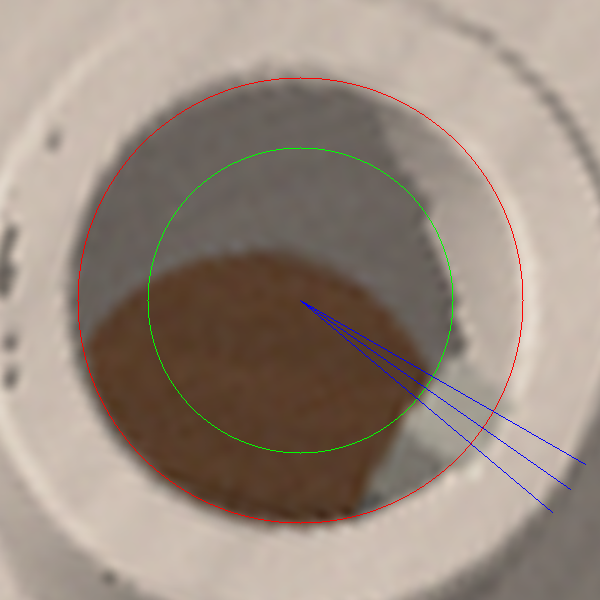

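>>> arm_command --pt "12 30 0 0 0 0 85" --pt "32 77 0 0 0 0 85" --pt "53 127 10 0 0 0 85" --pt "74 178 25 0 0 0 85" --pt "95 229 45 0 0 0 85" --pt "115 279 65 0 0 0 85" --pt "136 330 85 0 0 0 85" --pt "155 375 100 0 0 0 85" --pt "166 402 110 0 0 0 85" --pt "166 402 110 0 0 0 85"

```text
clock: 4.5
tcp_pos: [0.5117, 0.2533, 0.1193]
tool_rot: [-0.001, 0.17, 0.985, -0.002]
force: [-0.4, -0.7, -0.2]
finger_gap: 0.085
```

>>> arm_command --pt "0 0 0 0 0 0 85" --pt "0 0 0 0 0 0 85"

```text
clock: 4.75
tcp_pos: [0.5117, 0.2529, 0.1197]
tool_rot: [-0.001, 0.17, 0.985, -0.002]
force: [0.2, 0.3, -0.6]
finger_gap: 0.0847
```

Run:
```python
from h import *
np.set_printoptions(precision=4,suppress=True)
s=readout.get_obs(); R=q2R(s['tool_rot']); print(s['tcp_pos'],R,s['joints'],s['force'])
print('to go tool',R.T@(np.array([.5135,.2497,.017])-s['tcp_pos']))
```

```text
[0.5117 0.2529 0.1197] [[-0.942   0.3357 -0.0019]
 [ 0.3357  0.9419 -0.0041]
 [ 0.0004 -0.0045 -1.    ]] [-0.8167  0.2402  0.3226  1.7801 -0.0802  1.1382  0.7597] [ 0.2082  0.3243 -0.6316]
to go tool [-0.0028 -0.002   0.1027]
```

>>> arm_command --pt "-2 -1 20 0 0 0 85" --pt "-3 -2 50 0 0 0 85" --pt "-3 -2 75 0 0 0 85" --pt "-3 -2 92 0 0 0 85" --pt "-3 -2 100 0 0 0 85" --pt "-3 -2 103 0 0 0 85" --pt "-3 -2 103 0 0 0 85"

```text
clock: 5.62
tcp_pos: [0.5141, 0.2498, 0.0173]
tool_rot: [-0.0, 0.17, 0.985, -0.002]
force: [0.1, -0.3, -0.9]
finger_gap: 0.0848
```

Run:
```python
from h import *
np.set_printoptions(precision=4,suppress=True)
c=wrist(); save(c['pixels'],'wrist3.png'); s=c['s']; R=q2R(s['tool_rot']); print(s['tcp_pos'],s['force'])
print('to go tool',R.T@(np.array([.5135,.2497,.017])-s['tcp_pos']))
```

```text
[0.5141 0.2498 0.0173] [ 0.0716 -0.3055 -0.872 ]
to go tool [ 0.0005 -0.0003  0.0003]
```

View pics/wrist3.png

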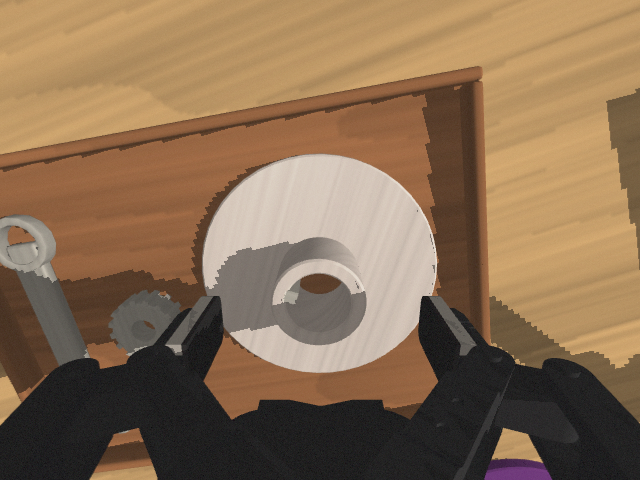

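The boss (320,302) sits between the fingertips (215 and 428). Closing.

>>> arm_command --pt "0 0 0 0 0 0 60" --pt "0 0 0 0 0 0 48" --pt "0 0 0 0 0 0 40" --pt "0 0 0 0 0 0 30" --pt "0 0 0 0 0 0 30" --pt "0 0 0 0 0 0 30" --squeeze 60

```text
clock: 6.42
tcp_pos: [0.5144, 0.2498, 0.0184]
tool_rot: [-0.0, 0.17, 0.985, -0.002]
force: [-3.6, -3.0, 9.9]
finger_gap: 0.0395
```

Run:
```python
from h import *
np.set_printoptions(precision=4,suppress=True)
c=wrist(); save(c['pixels'],'wrist4.png'); s=c['s']; R=q2R(s['tool_rot']); print(s['clock'],s['tcp_pos'],s['force'],s['finger_gap'])
```

```text
6.425 [0.5144 0.2498 0.0184] [-3.563  -3.0439  9.9485] 0.03947572408699846
```

View pics/wrist4.png

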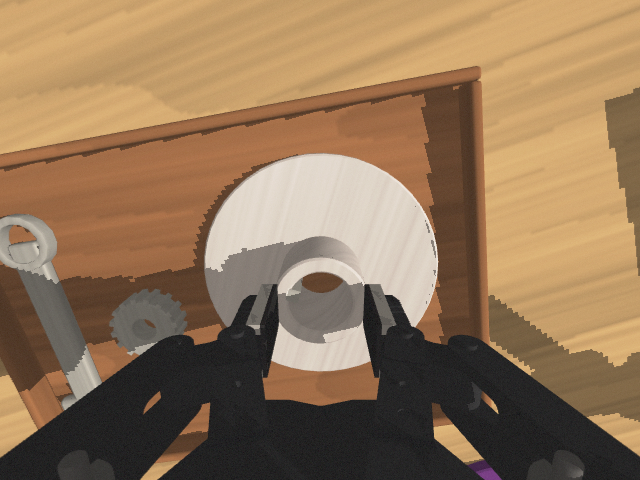

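>>> arm_command --pt "0 0 -1 0 0 0 30" --pt "0 0 -2 0 0 0 30" --pt "0 0 -3 0 0 0 30" --pt "0 0 -3 0 0 0 30"

```text
clock: 6.98
tcp_pos: [0.5142, 0.2498, 0.0212]
tool_rot: [-0.0, 0.17, 0.985, -0.002]
force: [0.0, -0.1, -3.3]
finger_gap: 0.0392
```

Run:
```python
from h import *
np.set_printoptions(precision=4,suppress=True)
c=wrist(); save(c['pixels'][200:420,180:460].repeat(2,0).repeat(2,1),'wrist5.png'); s=c['s']; R=q2R(s['tool_rot']); print(s['clock'],s['tcp_pos'],s['force'],s['wrist_torque'],s['finger_gap'])
```

```text
6.975 [0.5142 0.2498 0.0212] [ 0.0321 -0.0725 -3.2728] [-0.0042 -0.008  -0.0427] 0.03917144591601356
```

View pics/wrist5.png

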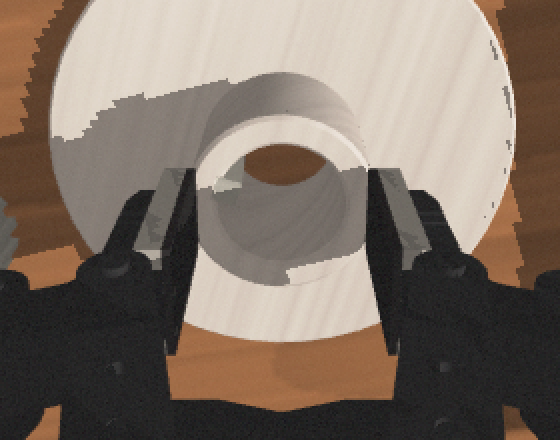

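Run:
```python
from h import *
np.set_printoptions(precision=4,suppress=True)
c=wrist(); s=c['s']; tcp=np.array(s['tcp_pos']); R=q2R(s['tool_rot'])
g=cv2.cvtColor(c['pixels'],cv2.COLOR_RGB2GRAY)
for u in [(320.7,300.5),(321.2,300),(320,301)]:
    P=onz(c,u,tcp[2]+.0296); print(P, R.T@(P-tcp))
a=rect(c,onz(c,(320.7,300.5),tcp[2]+.0296),tcp[2]+.0296,.03,.15e-3)[:400,:400]
cv2.circle(a,(200,200),int(.022/.15e-3),(255,0,0),1);cv2.circle(a,(200,200),int(.0149/.15e-3),(255,0,0),1)
save(a,'rect5.png'); print(s['joints'],R)
# fixed camera check disc
```

```text
[0.512  0.25   0.0508] [ 0.0022 -0.0006 -0.0296]
[0.5118 0.2503 0.0508] [ 0.0025 -0.0004 -0.0296]
[0.5121 0.2497 0.0508] [ 0.002  -0.0009 -0.0296]
[-0.7906  0.353   0.3078  1.8657 -0.1267  0.9446  0.8023] [[-0.9419  0.3359 -0.0011]
 [ 0.3359  0.9419 -0.0033]
 [-0.0001 -0.0035 -1.    ]]
```

View pics/rect5.png

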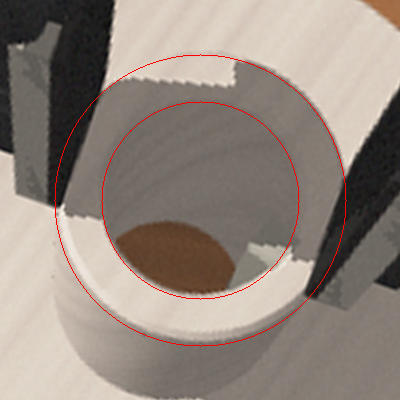

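The lap is held: boss between the pads, about 3 N of weight, centre 2.2 mm along tool x. Lifting straight up.

>>> arm_command --pt "0 0 -8 0 0 0 30" --pt "0 0 -25 0 0 0 30" --pt "0 0 -50 0 0 0 30" --pt "0 0 -80 0 0 0 30" --pt "0 0 -110 0 0 0 30" --pt "0 0 -140 0 0 0 30" --pt "0 0 -165 0 0 0 30" --pt "0 0 -185 0 0 0 30" --pt "0 0 -195 0 0 0 30" --pt "0 0 -197 0 0 0 30"

```text
clock: 8.32
tcp_pos: [0.5147, 0.2505, 0.2191]
tool_rot: [0.0, 0.171, 0.985, -0.001]
force: [-0.7, 0.7, -3.8]
finger_gap: 0.0393
```

>>> arm_command --pt "-6 -15 0 0 0 0.01 30" --pt "-20 -50 0 0 0 0.03 30" --pt "-39 -95 0 0 0 0.05 30" --pt "-57 -140 0 0 0 0.08 30" --pt "-76 -188 0 0 0 0.1 30" --pt "-95 -235 0 0 0 0.12 30" --pt "-113 -280 0 0 0 0.14 30" --pt "-131 -325 0 0 0 0.16 30" --pt "-147 -365 0 0 0 0.18 30" --pt "-154 -382 0 0 0 0.18 30"

```text
clock: 9.57
tcp_pos: [0.5289, -0.1668, 0.2199]
tool_rot: [0.0, 0.262, 0.965, -0.002]
force: [0.2, 1.3, -2.0]
finger_gap: 0.0392
```

Run:
```python
from h import *
np.set_printoptions(precision=4,suppress=True)
s=readout.get_obs(); R=q2R(s['tool_rot']); print(s['clock'],s['tcp_pos'],s['force'],s['finger_gap'],s['joints'])
print(R); print(R.T@(np.array([.5329,-.1861,.215])-s['tcp_pos']))
for n in ['scene','top']:
    c=cams.capture(n); save(c['pixels'],n+'6.png')
```

```text
9.575 [ 0.5289 -0.1668  0.2199] [ 0.199   1.3253 -1.959 ] 0.03915446371567237 [-0.3846  0.1403  0.6775  1.7067 -0.0868  1.3261  1.35  ]
[[-0.8628  0.5055 -0.0009]
 [ 0.5055  0.8628 -0.0035]
 [-0.0009 -0.0035 -1.    ]]
[-0.0132 -0.0147  0.0049]
```

View pics/scene6.png

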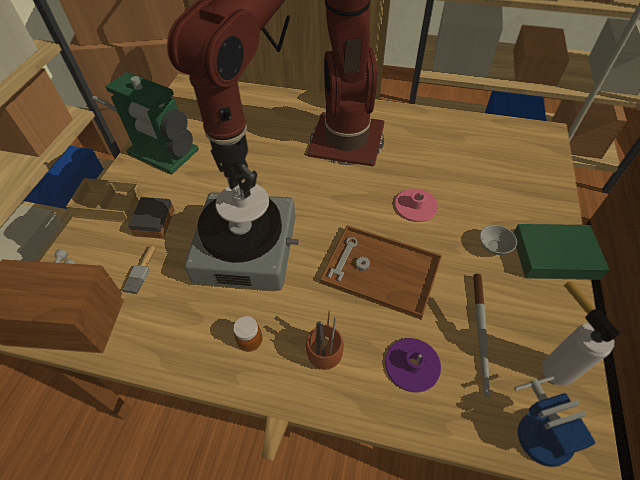

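The lap is held level above the spindle at scene (242,203). Centring over it.

>>> arm_command --pt "-6 -7 0 0 0 0 30" --pt "-13 -15 0 0 0 0 30" --pt "-13 -15 0 0 0 0 30" --pt "-13 -15 0 0 0 0 30"

```text
clock: 10.18
tcp_pos: [0.5328, -0.1852, 0.2198]
tool_rot: [-0.0, 0.262, 0.965, -0.002]
force: [0.9, 0.2, -3.3]
finger_gap: 0.0392
```

```bash
cat > look.py <<'E'
from h import *
import sys
np.set_printoptions(precision=4,suppress=True)
n=sys.argv[1]
c=wrist(); s=c['s']; R=q2R(s['tool_rot']); tcp=np.array(s['tcp_pos']); print(s['clock'],tcp,s['force'],s['wrist_torque'],s['finger_gap'],s['joints'])
np.savez(n+'.npz',**{k:v for k,v in c.items() if k!='s'})
print(R[:2].round(4).tolist(), R.T@(np.array([.5329,-.1861,.215])-tcp))
save(cv2.resize(c['pixels'][200:400,200:440],None,fx=3,fy=3,interpolation=cv2.INTER_CUBIC),n+'.png')
E
python3 look.py wrist7
```

```text
10.175 [ 0.5328 -0.1852  0.2198] [ 0.8554  0.2287 -3.3433] [ 0.0642 -0.0149  0.0542] 0.03919473139139676 [-0.3543  0.1663  0.6902  1.6851 -0.105   1.3292  1.3956]
[[-0.8631, 0.5051, -0.0013], [0.5051, 0.8631, -0.0034]] [-0.0005 -0.0007  0.0048]
```

View pics/wrist7.png

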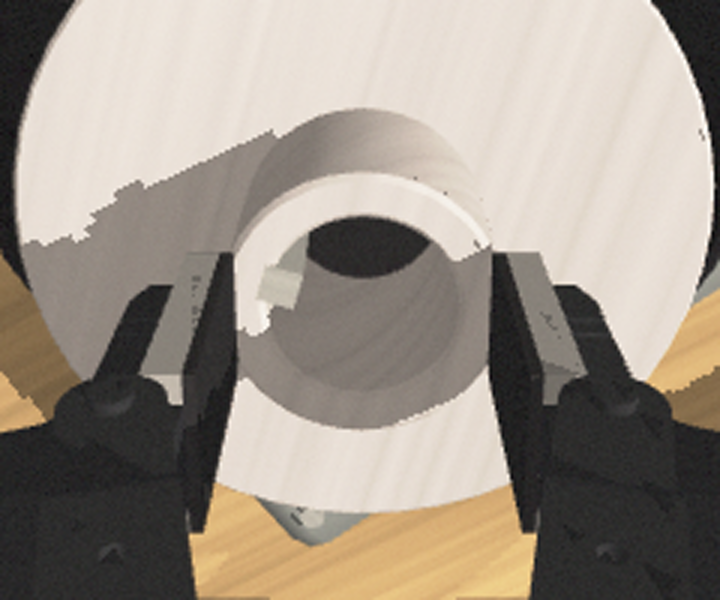

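Run:
```python
from h import *
np.set_printoptions(precision=4,suppress=True)
c=dict(np.load('wrist7.npz')); tcp=np.array([.5328,-.1852,.2198]); z=tcp[2]+.0296
a0=onz(c,(321.3,300),z); a=rect(c,a0,z,.025,.1e-3)[:500,:500]
cv2.circle(a,(250,250),220,(255,0,0),1);cv2.circle(a,(250,250),149,(255,0,0),1)
t=np.radians(-136); cv2.line(a,(250,250),(int(250-200*np.sin(t)),int(250-200*np.cos(t))),(0,0,255),1)
print(a0); save(a,'rect7.png')
```

```text
[ 0.5307 -0.1843  0.2494]
```

View pics/rect7.png

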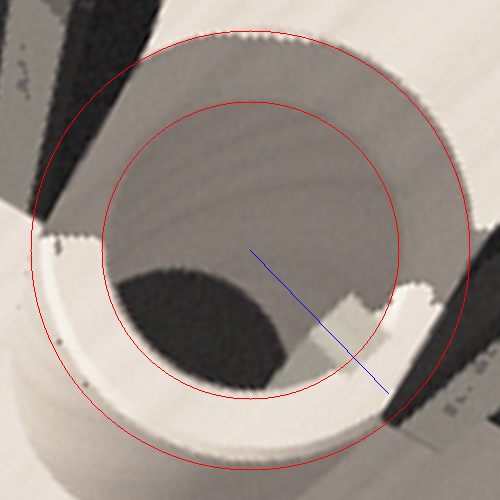

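Run:
```python
from h import *
c=dict(np.load('wrist7.npz')); z=.2494
a=rect(c,[.5307,-.1843],z,.018,.06e-3)[:600,:600].astype(float)
a=np.clip((a-90)*1.7,0,255).astype(np.uint8); save(a,'rect7b.png')
```

```text
(no output)
```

View pics/rect7b.png

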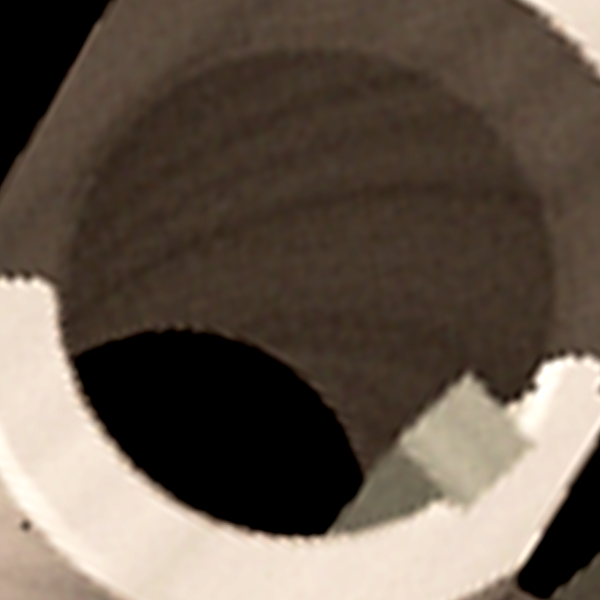

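Key and keyway agree to within about 2°. The bore centre is about 0.9 mm off the spindle in tool y. Lowering over the stud to about 6 mm above the shaft top.

>>> arm_command --pt "0 -1 4 0 0 0 30" --pt "0 -1 10 0 0 0 30" --pt "0 -1 18 0 0 0 30" --pt "0 -1 26 0 0 0 30" --pt "0 -1 34 0 0 0 30" --pt "0 -1 42 0 0 0 30" --pt "0 -1 50 0 0 0 30" --pt "0 -1 55 0 0 0 30" --pt "0 -1 57 0 0 0 30" --pt "0 -1 57 0 0 0 30"

```text
clock: 11.48
tcp_pos: [0.5323, -0.1861, 0.1628]
tool_rot: [-0.0, 0.261, 0.965, -0.002]
force: [0.5, -0.1, -3.6]
finger_gap: 0.0383
```

```bash
python3 look.py wrist8
python3 - <<'E'
from h import *
for n in ['scene','top']:
    c=cams.capture(n); np.savez(n+'8.npz',**c); y,x=(150,180) if n=='scene' else (200,350)
    save(cv2.resize(c['pixels'][y:y+100,x:x+130],None,fx=5,fy=5,interpolation=cv2.INTER_CUBIC),n+'8.png')
E
```

```text
11.475 [ 0.5323 -0.1861  0.1628] [ 0.4795 -0.1119 -3.5708] [-0.0094  0.0254  0.0176] 0.038312029157810214 [-0.3391  0.2102  0.6842  1.7632 -0.1371  1.2176  1.4237]
[[-0.8633, 0.5047, -0.0012], [0.5047, 0.8633, -0.0034]] [-0.0005  0.0001 -0.0522]
```

View pics/wrist8.png

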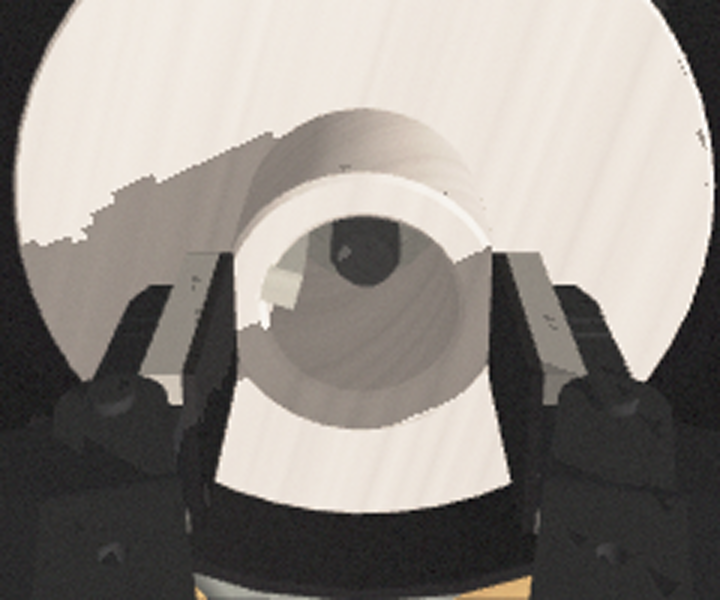

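View pics/scene8.png

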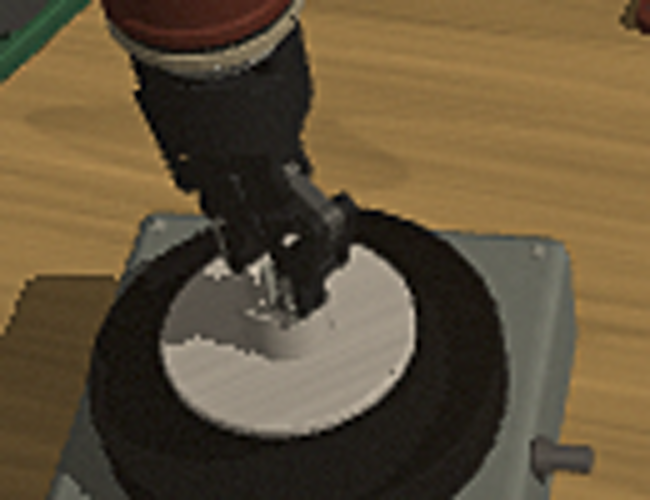

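Run:
```python
from h import *
np.set_printoptions(precision=4,suppress=True)
c=dict(np.load('wrist8.npz')); tcp=np.array([.5323,-.1861,.1628]); R=np.array([[-.8633,.5047],[.5047,.8633]])
zt=tcp[2]+.0296
a=rect(c,[.5307,-.1855],zt,.02,.1e-3)[:400,:400].astype(float); b=rect(c,[.5307,-.1855],.176,.02,.1e-3)[:400,:400].astype(float)
f=lambda a:np.clip((a-20)*1.3,0,255).astype(np.uint8)
save(np.hstack([f(a),f(b)]),'rect8.png')
```

```text
(no output)
```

View pics/rect8.png

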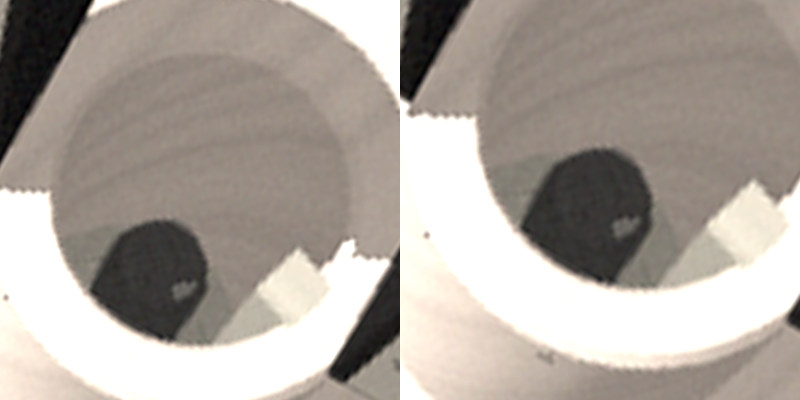

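The stud tip is seen inside the bore at crop (365,252). It lies about 0.4 mm in tool y and 1 mm in tool x from the bore axis. I correct that and go down gently.

>>> arm_command --pt "0.8 0.4 0 0 0 0 30" --pt "0.8 0.4 2 0 0 0 30" --pt "0.8 0.4 4 0 0 0 30" --pt "0.8 0.4 5 0 0 0 30" --pt "0.8 0.4 6 0 0 0 30" --pt "0.8 0.4 6.7 0 0 0 30" --pt "0.8 0.4 7.2 0 0 0 30" --pt "0.8 0.4 7.2 0 0 0 30"

```text
clock: 12.62
tcp_pos: [0.532, -0.1854, 0.1559]
tool_rot: [0.0, 0.261, 0.965, -0.002]
force: [-0.1, 0.1, -3.1]
finger_gap: 0.0389
```

```bash
python3 look.py wrist9
```

```text
12.625 [ 0.532  -0.1854  0.1559] [-0.1089  0.1348 -3.12  ] [-0.0459 -0.0125  0.0346] 0.038875643763024055 [-0.3382  0.2148  0.6827  1.7735 -0.1409  1.2033  1.4257]
[[-0.8633, 0.5047, -0.0007], [0.5047, 0.8633, -0.0035]] [-0.0012 -0.0003 -0.0591]
```

>>> arm_command --pt "0 0 0.5 0 0 0 30" --pt "0 0 1 0 0 0 30" --pt "0 0 1.5 0 0 0 30" --pt "0 0 2 0 0 0 30" --pt "0 0 2 0 0 0 30"

```text
clock: 13.3
tcp_pos: [0.532, -0.1854, 0.1539]
tool_rot: [0.0, 0.261, 0.965, -0.002]
force: [-0.5, 0.0, -3.7]
finger_gap: 0.0386
```

```bash
python3 look.py wrist10
```

```text
13.3 [ 0.532  -0.1854  0.1539] [-0.5303  0.0382 -3.6759] [ 0.0058 -0.039  -0.0122] 0.0386356046381799 [-0.3375  0.2168  0.6823  1.776  -0.1423  1.1994  1.4269]
[[-0.8633, 0.5047, -0.0008], [0.5047, 0.8633, -0.0034]] [-0.0012 -0.0003 -0.0611]
```

View pics/wrist10.png

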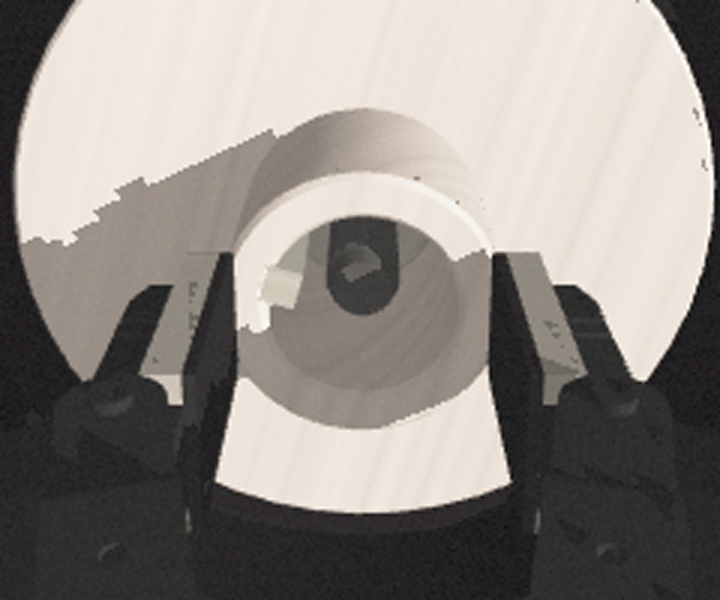

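No contact yet, so the bore is probably already round the shaft. I continue slowly towards the key's contact height (TCP about 0.148).

>>> arm_command --pt "0 0 0.7 0 0 0 30" --pt "0 0 1.4 0 0 0 30" --pt "0 0 2.1 0 0 0 30" --pt "0 0 2.8 0 0 0 30" --pt "0 0 3.5 0 0 0 30" --pt "0 0 4 0 0 0 30" --pt "0 0 4 0 0 0 30"

```text
clock: 14.22
tcp_pos: [0.532, -0.1854, 0.1498]
tool_rot: [0.0, 0.261, 0.965, -0.002]
force: [0.2, 0.1, -3.2]
finger_gap: 0.0391
```

```bash
python3 look.py wrist11
```

```text
14.225 [ 0.532  -0.1854  0.1498] [ 0.217   0.1095 -3.1878] [ 0.0122 -0.0771  0.0583] 0.039059970225718756 [-0.3362  0.2207  0.6816  1.7808 -0.1452  1.1916  1.4291]
[[-0.8632, 0.5048, -0.0008], [0.5048, 0.8632, -0.0034]] [-0.0012 -0.0003 -0.0652]
```

>>> arm_command --pt "0 0 0.5 0 0 0 30" --pt "0 0 1 0 0 0 30" --pt "0 0 1.5 0 0 0 30" --pt "0 0 2 0 0 0 30" --pt "0 0 2.3 0 0 0 30" --pt "0 0 2.3 0 0 0 30"

```text
clock: 15.02
tcp_pos: [0.532, -0.1855, 0.1475]
tool_rot: [0.0, 0.262, 0.965, -0.002]
force: [-0.5, 0.1, -3.2]
finger_gap: 0.0392
```

```bash
python3 look.py wrist12
```

```text
15.025 [ 0.532  -0.1855  0.1475] [-0.4532  0.0724 -3.1823] [-0.0276 -0.004  -0.0241] 0.03919268030891239 [-0.3354  0.223   0.6812  1.7836 -0.1469  1.1871  1.4305]
[[-0.8632, 0.5048, -0.0008], [0.5048, 0.8632, -0.0034]] [-0.0012 -0.0003 -0.0675]
```

View pics/wrist12.png

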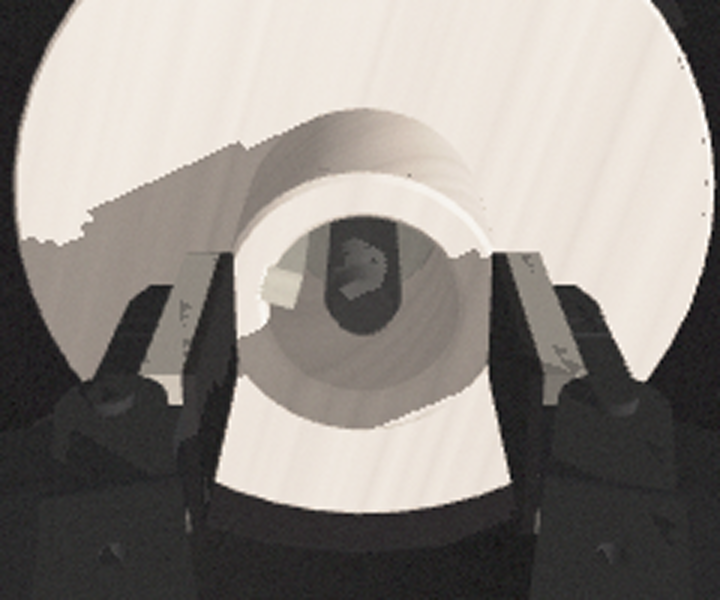

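>>> arm_command --pt "0 0 0.4 0 0 0 30" --pt "0 0 0.8 0 0 0 30" --pt "0 0 1.2 0 0 0 30" --pt "0 0 1.6 0 0 0 30" --pt "0 0 1.6 0 0 0 30"

```text
clock: 15.7
tcp_pos: [0.5319, -0.1855, 0.1459]
tool_rot: [0.0, 0.261, 0.965, -0.002]
force: [-0.5, -0.4, -3.1]
finger_gap: 0.039
```

```bash
python3 look.py wrist13
```

```text
15.7 [ 0.5319 -0.1855  0.1459] [-0.5306 -0.4342 -3.0575] [-0.0105  0.0068  0.0278] 0.039049474362776615 [-0.3348  0.2246  0.6809  1.7854 -0.1481  1.184   1.4315]
[[-0.8633, 0.5048, -0.0009], [0.5048, 0.8632, -0.0035]] [-0.0012 -0.0003 -0.0691]
```

>>> arm_command --pt "0 0 0.5 0 0 0 30" --pt "0 0 1 0 0 0 30" --pt "0 0 1.5 0 0 0 30" --pt "0 0 2 0 0 0 30" --pt "0 0 2 0 0 0 30"

```text
clock: 16.38
tcp_pos: [0.5319, -0.1855, 0.1439]
tool_rot: [0.0, 0.262, 0.965, -0.002]
force: [0.7, 0.8, -3.4]
finger_gap: 0.0392
```

```bash
python3 look.py wrist14
```

```text
16.375 [ 0.5319 -0.1855  0.1439] [ 0.6621  0.8067 -3.3559] [-0.0509  0.0427  0.0493] 0.03917417145648245 [-0.3341  0.2266  0.6805  1.7878 -0.1496  1.1801  1.4327]
[[-0.8632, 0.5048, -0.0009], [0.5048, 0.8632, -0.0034]] [-0.0012 -0.0003 -0.0711]
```

View pics/wrist14.png

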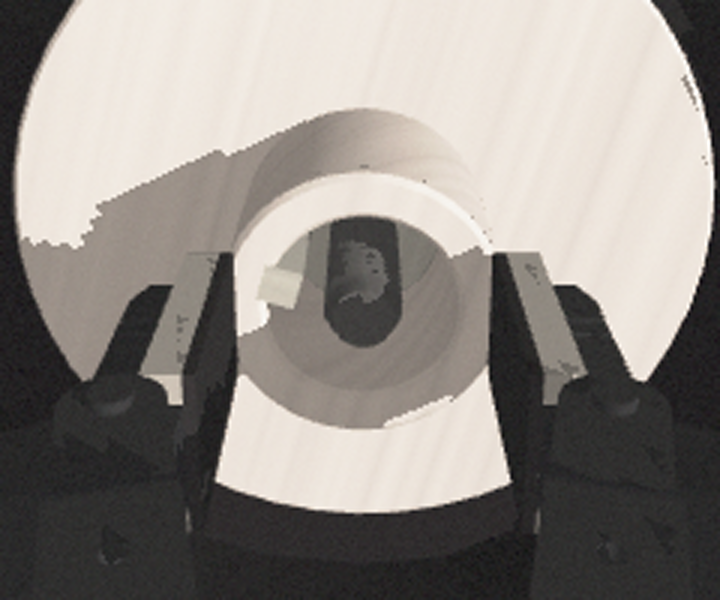

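>>> arm_command --pt "0 0 0.6 0 0 0 30" --pt "0 0 1.2 0 0 0 30" --pt "0 0 1.8 0 0 0 30" --pt "0 0 2.5 0 0 0 30" --pt "0 0 2.5 0 0 0 30"

```text
clock: 17.05
tcp_pos: [0.5319, -0.1855, 0.1414]
tool_rot: [-0.0, 0.261, 0.965, -0.002]
force: [0.2, -0.2, -4.4]
finger_gap: 0.0389
```

```bash
python3 look.py wrist15
```

```text
17.05 [ 0.5319 -0.1855  0.1414] [ 0.194  -0.245  -4.3909] [ 0.028  -0.0227  0.0325] 0.038912206596568494 [-0.3332  0.2292  0.6799  1.7908 -0.1515  1.1753  1.4342]
[[-0.8632, 0.5048, -0.001], [0.5048, 0.8632, -0.0035]] [-0.0012 -0.0003 -0.0736]
```

>>> arm_command --pt "0 0 0.6 0 0 0 30" --pt "0 0 1.2 0 0 0 30" --pt "0 0 1.8 0 0 0 30" --pt "0 0 2.5 0 0 0 30" --pt "0 0 2.5 0 0 0 30"

```text
clock: 17.73
tcp_pos: [0.5319, -0.1855, 0.1388]
tool_rot: [-0.0, 0.261, 0.965, -0.002]
force: [0.6, 0.2, -4.4]
finger_gap: 0.0387
```

```bash
python3 look.py wrist16
```

```text
17.725 [ 0.5319 -0.1855  0.1388] [ 0.5542  0.1549 -4.3865] [ 0.0083 -0.0133  0.0272] 0.03871668138550602 [-0.3323  0.2318  0.6794  1.7937 -0.1534  1.1704  1.4357]
[[-0.8632, 0.5048, -0.001], [0.5048, 0.8632, -0.0035]] [-0.0012 -0.0003 -0.0762]
```

Still free, and 2.4 mm above the nominal home height. I feel for the flange in small steps.

>>> arm_command --pt "0 0 0.5 0 0 0 30" --pt "0 0 1 0 0 0 30" --pt "0 0 1.5 0 0 0 30" --pt "0 0 2 0 0 0 30" --pt "0 0 2 0 0 0 30"

```text
clock: 18.4
tcp_pos: [0.5319, -0.1855, 0.1368]
tool_rot: [-0.0, 0.261, 0.965, -0.002]
force: [0.3, -0.0, -2.2]
finger_gap: 0.0395
```

```bash
python3 look.py wrist17
```

```text
18.4 [ 0.5319 -0.1855  0.1368] [ 0.2504 -0.021  -2.1841] [ 0.0183 -0.0028 -0.0079] 0.03951108579595396 [-0.3315  0.2338  0.6789  1.796  -0.1549  1.1665  1.437 ]
[[-0.8633, 0.5047, -0.001], [0.5047, 0.8633, -0.0035]] [-0.0012 -0.0003 -0.0782]
```

View pics/wrist17.png

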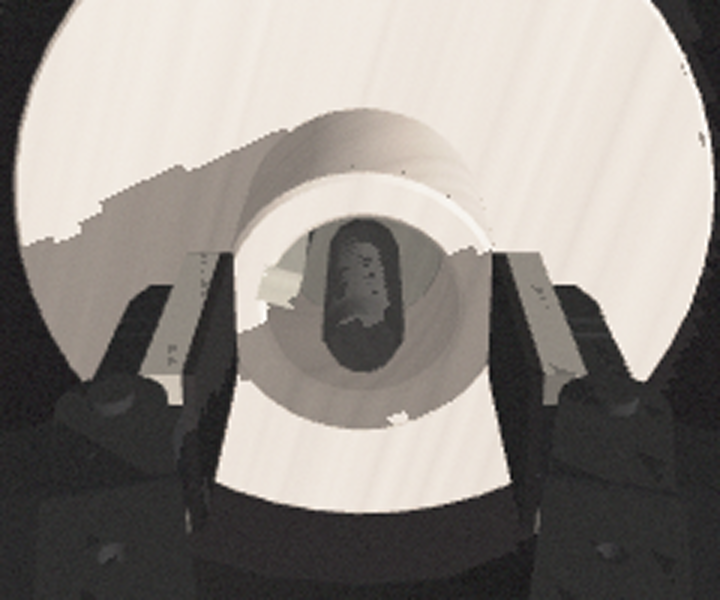

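>>> arm_command --pt "0 0 0.4 0 0 0 30" --pt "0 0 0.8 0 0 0 30" --pt "0 0 1.2 0 0 0 30" --pt "0 0 1.2 0 0 0 30"

```text
clock: 18.95
tcp_pos: [0.532, -0.1855, 0.1364]
tool_rot: [0.0, 0.262, 0.965, -0.002]
force: [-3.3, 1.8, 6.3]
finger_gap: 0.0388
```

```bash
python3 look.py wrist18
```

```text
18.95 [ 0.532  -0.1855  0.1364] [-3.2662  1.7709  6.2523] [ 0.2929  0.8102 -0.011 ] 0.038795086059824374 [-0.3311  0.2342  0.6789  1.7965 -0.1559  1.1654  1.4377]
[[-0.8632, 0.5048, -0.0005], [0.5048, 0.8632, -0.0031]] [-0.0011 -0.0003 -0.0786]
```

Contact came at TCP 0.1364, exactly the height computed for home, with about 10 N of press. Releasing now.

>>> arm_command --pt "0 0 0 0 0 0 40" --pt "0 0 0 0 0 0 48" --pt "0 0 0 0 0 0 56" --pt "0 0 0 0 0 0 65" --pt "0 0 0 0 0 0 75" --pt "0 0 0 0 0 0 75" --pt "0 0 0 0 0 0 75"

```text
clock: 19.88
tcp_pos: [0.5321, -0.1856, 0.1365]
tool_rot: [0.0, 0.262, 0.965, -0.002]
force: [1.1, 0.7, -0.3]
finger_gap: 0.0742
```

```bash
python3 look.py wrist19
```

```text
19.875 [ 0.5321 -0.1856  0.1365] [ 1.1303  0.7058 -0.3151] [ 0.0121 -0.009  -0.0121] 0.07415966587801741 [-0.3311  0.2342  0.6789  1.7964 -0.1559  1.1654  1.4378]
[[-0.8632, 0.5048, -0.0004], [0.5048, 0.8632, -0.0032]] [-0.0011 -0.0003 -0.0785]
```

View pics/wrist19.png

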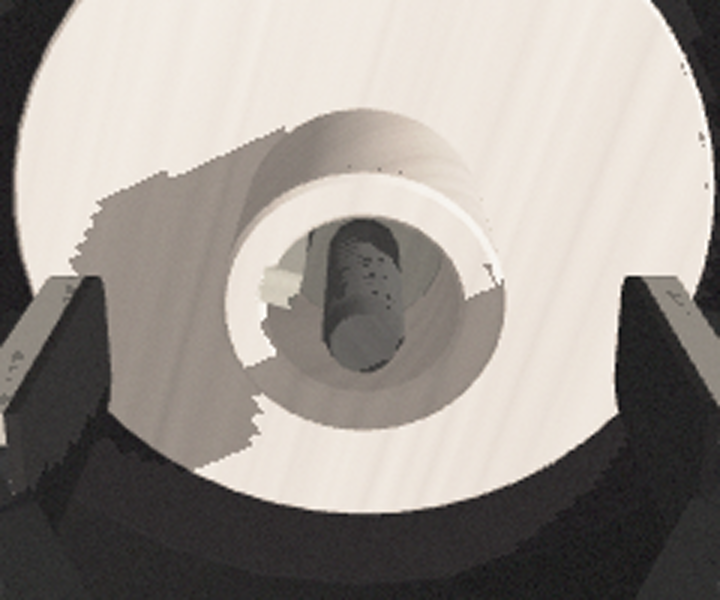

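The fingers are clear of the boss. Withdrawing straight up.

>>> arm_command --pt "0 0 -5 0 0 0 80" --pt "0 0 -15 0 0 0 85" --pt "0 0 -35 0 0 0 85" --pt "0 0 -60 0 0 0 85" --pt "0 0 -85 0 0 0 85" --pt "0 0 -105 0 0 0 85" --pt "0 0 -115 0 0 0 85" --pt "0 0 -115 0 0 0 85" --pt "0 0 -115 0 0 0 85"

```text
clock: 21.05
tcp_pos: [0.5318, -0.185, 0.2507]
tool_rot: [-0.0, 0.261, 0.965, -0.002]
force: [0.3, -0.5, 0.3]
finger_gap: 0.085
```

```bash
python3 look.py wrist20
python3 - <<'E'
from h import *
np.set_printoptions(precision=4,suppress=True)
c=dict(np.load('wrist20.npz')); save(c['pixels'],'wrist20f.png')
g=cv2.cvtColor(c['pixels'],cv2.COLOR_RGB2GRAY); m=((g>80)*255).astype(np.uint8); u=proj(c,np.array([.5307,-.1855,.132])); print(u)
m2=np.zeros_like(m); x,y=map(int,u); m2[y-110:y+110,x-110:x+110]=m[y-110:y+110,x-110:x+110]
cs,_=cv2.findContours(m2,cv2.RETR_EXTERNAL,cv2.CHAIN_APPROX_NONE); k=max(cs,key=cv2.contourArea)
for z in (.132,.144):
    P=np.array([onz(c,p[0],z) for p in cv2.convexHull(k)])[:,:2].astype(np.float32); print(z,cv2.fitEllipse(P))
s=cams.capture('scene'); save(cv2.resize(s['pixels'][150:300,170:310],None,fx=4,fy=4,interpolation=cv2.INTER_CUBIC),'scene20.png')
b=[np.asarray(x,float) for x in (rect(c,[.5307,-.1855],.166,.025,.1e-3)[:500,:500],)]
save(b[0].clip(0,255).astype(np.uint8),'rect20.png')
E
```

```text
21.05 [ 0.5318 -0.185   0.2507] [ 0.3197 -0.4822  0.3452] [-0.0128  0.0131 -0.0153] 0.08497008373777946 [-0.3611  0.1465  0.6936  1.6397 -0.0917  1.39    1.3854]
[[-0.8633, 0.5048, -0.0015], [0.5048, 0.8633, -0.003]] [-0.0015 -0.0002  0.0357]
[320.8995 222.6105]
0.132 ((0.5307064652442932, -0.18564993143081665), (0.12933525443077087, 0.1296137273311615), 64.30504608154297)
0.144 ((0.5280686616897583, -0.1840590238571167), (0.12393245100975037, 0.1241992935538292), 64.30570983886719)
```

View pics/wrist20f.png

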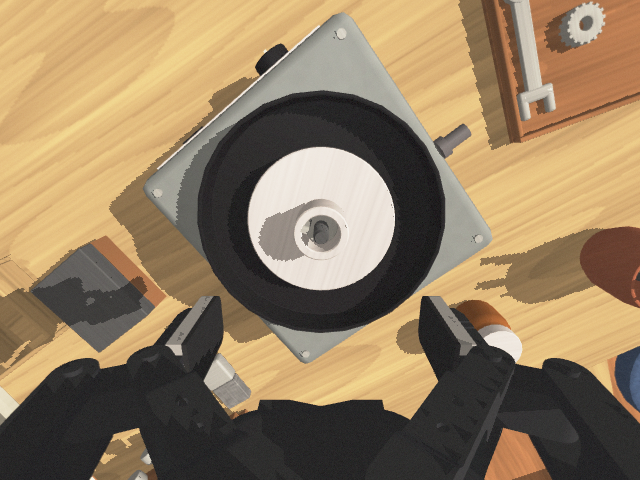

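View pics/scene20.png

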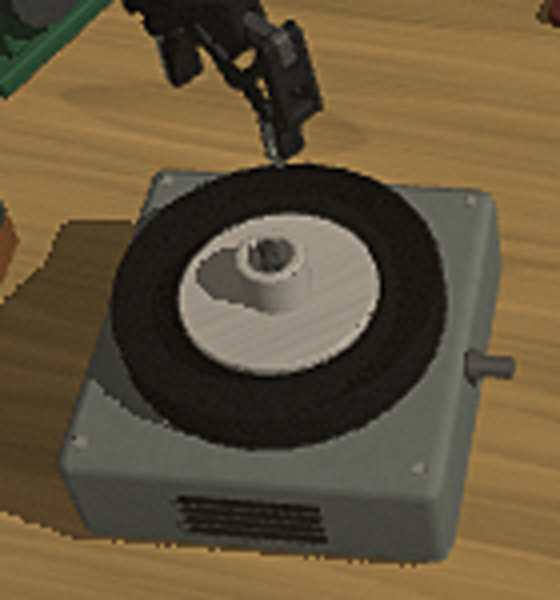

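View pics/rect20.png

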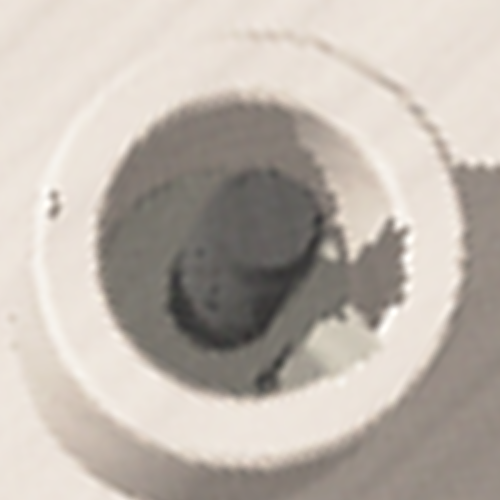

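At z = 0.132 the disc outline fits a diameter of 129.5 mm, centred (0.5307, -0.1856) against the flange's (0.5307, -0.1855). At 12 mm higher it would measure only 124 mm. The lap is home and level and the gripper is clear, so I hand in.

```bash
python3 -c "
from workcell import order; print(order.finish_job())"
```

```text
the job is handed in; nothing more can be done
None
```

I fitted the bare-aluminium lap on the spindle, let go of it, drew the gripper clear and handed the job in at about 21 s. No verdict was reported.

**How it went:**
- I measured the lap, its key and the keyway with the wrist camera first, then gripped the boss at 60 N.
- I turned the lap 10.7° on the way and lowered it in small steps. The key went into the keyway first time, so no search was needed.
- No contact was felt until the flange, where the lap was pressed with about 10 N.

**Last checks:**
- **Height:** contact came at TCP z 0.1364 m, exactly the computed home height. The disc's outline measures 129.5 mm across at z = 0.132 m; 12 mm higher it would measure only 124 mm.
- **Centring:** the disc centre is within about 0.2 mm of the flange centre measured earlier.
- **Release:** after release the wrist force went back to about zero. The tray, nut, spanner, block, brush, mug and jar looked undisturbed in the final view; the bowl and mandrel were out of it.

**Disagreements:**
- The top camera placed the lap and the spindle 3–4 mm from where the wrist camera did. I used the wrist values, and the insertion confirmed them.
- The finger gap read 39 mm on the 44 mm boss, though the grip held.
- The key angle estimates differed by up to 5°.

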